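Load two jar caps into the sprung cap magazine

TASK

Load the cap magazine: pull its sprung follower back up the inclined track until the catch clicks in and holds it by itself, then stand both caps from the white rack on edge in the track, one behind the other between the stop and the follower. Then press the catch pad so that the follower closes and holds the two caps squarely against the stop; leave the other things on the worktop where they are.

Things in the scene. Friction and masses are not known exactly. Their poses are not given: they have to be found in the camera images.
- magazine: Cap magazine (fixed, yawed up to 0.25 rad): grey foot plate 144 x 84 mm (origin below the stop, on the worktop) carrying an open metal track inclined 30 deg. Track: 72 mm wide inside, walls 36 mm high, floor 126 mm long. Stop at its low end near the robot: two steel uprights 56 mm high, 7 mm thick, with an open middle 40 mm wide above a 12 mm sill.
- track_stop (a point): On the track floor, mid-width, at the inner face of the stop, 55 mm above the worktop. Axes ('track x, y, z' below): x up the slope (away from the robot, rising 30 deg), y left across the track, z square to its floor (up, leaning to the robot). Caps stand with their axis along track x.
- follower_tab (a point): Grip point on the follower (steel slide in the track), in the middle of its black tab: 12 mm thick along track x, 44 mm wide along y, spanning track z 71 to 105 mm (this point: z 92). Axes as track_stop. The follower's flat pushing face (66 wide, 68 high) is 36 mm from here towards the stop; a lug on its right side, track z 46, meets the catch.
- follower (a joint): Slide, m: gap from stop to pushing face. 0 = shut, end of travel 0.076. A spring shuts it with 5 N at 0, 9 N at the end, plus 1 N of weight; damped, 30 N per m/s. From about 0.043 the lug also rides up the catch's ramp (a few N more). Past about 0.069 the catch snaps in; let go, it then rests at about 0.067. About 0.021 with two caps clamped.
- catch (a joint): Hinge of the catch, rad. 0 = up (a spring lifts it), 0.24 = fully down. It dips by itself while the lug passes over it. Pressed beyond about 0.15 it frees a held follower.
- catch_pad (a point): Middle of the top of the black ribbed catch pad, 30 mm along the track by 32 mm across, beside the right wall, at track x 92, y -79, z 48 mm when up. Pressed along track -z it sinks 15 mm at most against 2 to 6 N (hinge 62 mm down the track from it).
- rack: White block 150 x 90 x 36 mm (fixed), origin at the centre of its underside, yawed up to 0.4 rad. In its top two slots 13 mm wide (rack x), 67 mm long (rack y), 22 mm deep, centred at rack x -35 and +35 mm; each holds one cap on edge.
- cap_a: Gold jar cap, a disc 64 mm across, 10 mm thick, 11 g, standing on edge in a slot of the rack (42 mm of it shows above). Origin at the centre of its open face; z is the disc's axis towards the closed face (level, along rack x at the start), so the disc's middle is 5 mm along z. Either face may point to the stop.
- cap_b: The second such cap, in the other slot of the rack; as cap_a.
- tally: Bystander: white hand tally counter, 44 x 51 x 30 mm, origin under its centre.
- spare_cap: Bystander: a third cap lying flat on the worktop; not to be loaded.
- near_jar: Bystander: open empty glass jar 70 mm across, 112 mm high, origin under its centre.
- roll: Bystander: roll of labels 66 mm across, 39 mm high, origin under its centre.
- pen: Bystander: marker pen 122 mm long, lying, origin under its centre.
Mind the look-alikes: they are no part of the job. Leave any green or purple look-alike of the cap_b alone.

How it is judged:
By the outcome, as a careful person would: the job done as asked, in the order asked, and still so for the second after the job is handed in, with the robot touching nothing.
It also fails if it takes over 72 s, if anything falls off the work surface, if the arm or the gripper's body presses on something with over 40 N, if the wrist force passes 120 N, or if a joint passes its speed limit or range.

ROBOT

A 7-joint arm with a two-finger parallel gripper is mounted at the origin on a cart in front of the work surface, level with it; the furniture and walls round the work are solid. World frame = base frame: x ahead of the robot, y to its left, z up, the work surface at z = 0. Lengths are in mm, angles in rad, forces in N, time in s.
With the tool pointing down it reaches from about 375 to 925 mm from the base axis. Payload 3.1 kg.
Tool frame: the origin (TCP) lies at the very end of the fingers, on their centre line; the grasp point (between the pads) lies 19 mm behind it; z points along the fingers, y is the line along which they close (so a half turn about z gives the same grasp; the last joint's range is limited). The gripper opens to 85 mm and grips with 20 to 120 N. Pads are 22 mm wide; open, the fingers measure 114 mm over their backs; the gripper's body (76 mm by 85 mm) begins 54 mm behind the grasp point. The pads swing forward as they close: fully open they stand 13 mm farther back than shut.
Start: joints at [-1.228, 0.383, 0.044, 1.598, -0.018, 1.161, -0.05], TCP at [277.31, 587.879, 231.269] pointing down, gripper open.
Joint ranges: [-2.61, 2.61], [-0.41, 2.15], [-1.48, 1.57], [0, 2.5], [-1.57, 4.71], [0.05, 1.97], [-2.85, 2.85]. Speed limits (rad/s): [2.79, 2.79, 3.14, 3.14, 3.14, 3.14, 3.14].

INTERFACE

Orientations are given as a 3x3 rotation matrix whose columns are the frame's x, y, z axes.
In Python, from plant import manip, get_image, get_calibration gives the robot as it stands.
- The arm moves only by the tool step_arm, never from a script. Its argument "deltas" is text: rows parted by semicolons, each of 7 numbers parted by spaces: the shift along the world's x, y, z in mm, then the turn, a rotation vector about the world's x, y, z in rad, then the closure, from -1 (fully open) to 1 (shut). A call has 1 to 5 rows; each row is the pose to reach, as a shift and turn from the pose commanded when the call began; what a row does not reach only later rows make up. A row lasts 1/10 s, in which the tool goes at most 50 mm and 8.59 degrees, less where a joint would pass 70% of its speed; a pose out of reach is approached as far as the arm can. A call with a gripper value outside its range is refused whole. The fingers move at their own pace and stop on an object; "grip_force" is the grip in N (left out, the last holds). Time passes only in rows, so rows that repeat a pose let the fingers close. It gives the time, the measured TCP pose, the force, the opening and the grip force at its end, in the units of the state.
- manip.sense(): the state, without advancing time (a new reading comes with each control period).
- get_image(name): name is "scene" or "top"; returns the picture (420x560x3 uint8, blue, green, red); there is no depth.
- get_calibration(name): a dict with "camera_matrix" (3x3 intrinsics, pixels), "dist_coeffs" ([k1, k2, p1, p2, k3] as OpenCV has them; the pictures are not rectified), "R" (3x3) and "t" (3): a world point X has camera coordinates R X + t. Camera axes: x right, y down, z forward; pixel columns grow to the right and rows downward; lengths in mm; the calibration is good to about 2 mm. A picture is of the moment at which its call begins. get_calibration takes no time and is no camera call.
- manip.job_done(): hands the job in; it is judged then, once.
The state is a dict: "time_s": time; "qpos": joint angles; "dq": joint speeds; "joint_efforts": joint torques, N m; "eef_pos": TCP position; "tcp_rot": TCP orientation; "ft_force": force on the tool from outside, world axes, zero at the start; "torque": the same for the moment, N m; "opening": finger opening in mm; "grip_force": force on a finger pad.
Only numpy, scipy, OpenCV 4.12 (cv2) and the standard library are available. Lean on these libraries where they do the work, as an engineer would, in place of code of your own. Each camera call takes 0.05 s, during which the arm holds its last target. There are 200 camera calls.

## Working session

There is one attempt and no reset: what is moved stays moved. The work goes in short steps, Python scripts to look and compute and a tool call to move; the robot and the scene stay as the last step left them, time stands still between calls to the robot, and variables do not carry over. Pictures are saved under pics/ and viewed, at most 10 in all, crops included, and the job is handed in when it is done.

Besides the shell and the picture viewer there is one more tool, called after ">>>" in YAML: its name, and indented under it one key for each argument. step_arm: Moves the arm, as the interface text tells. Its arguments: {"type":"object","properties":{"deltas":{"type":"string"},"grip_force":{"type":"number"}},"required":["deltas"]}

```bash
mkdir -p pics; ls
python3 - <<'E'
from plant import manip,get_image,get_calibration
import cv2,numpy as np
np.set_printoptions(suppress=True,precision=4)
for n in("scene","top"):
    im=get_image(n);cv2.imwrite(f"pics/{n}0.png",im)
    c=get_calibration(n);print(n,np.array(c["camera_matrix"]).tolist(),c["dist_coeffs"],np.array(c["R"]).round(4).tolist(),c["t"])
s=manip.sense();print(s)
E
```

```text
pics
scene [[446.7408566750964, 0.0, 285.39723476232547], [0.0, 446.7408566750964, 209.54931707528567], [0.0, 0.0, 1.0]] [-0.0941  0.      0.      0.      0.    ] [[0.6179, -0.7862, -0.0096], [-0.3875, -0.294, -0.8737], [0.6841, 0.5436, -0.4863]] [-356.2273  312.9087  976.4382]
top [[403.92086048081273, 0.0, 281.62927273963635], [0.0, 403.92086048081273, 213.23284786000613], [0.0, 0.0, 1.0]] [-0.1084  0.      0.      0.      0.    ] [[-0.0197, -0.9994, -0.028], [-0.9822, 0.0245, -0.1862], [0.1867, 0.0239, -0.9821]] [   0.1099  595.2843 1113.6716]
{'time_s': 0.1, 'qpos': array([-1.2278,  0.3837,  0.0438,  1.5994, -0.0179,  1.1612, -0.05  ]), 'dq': array([ 0.0017, -0.001 ,  0.0001, -0.004 ,  0.0006,  0.0023, -0.001 ]), 'joint_efforts': array([  0.0024, -43.4727,   1.0292, -25.0454,   0.0109,   0.0055,
        -0.    ]), 'eef_pos': array([276.9636, 587.106 , 230.0549]), 'tcp_rot': array([[-0.9044,  0.4266, -0.0009],
       [ 0.4266,  0.9044, -0.0022],
       [-0.0001, -0.0023, -1.    ]]), 'ft_force': array([ 0.5398,  0.6954, -0.4342]), 'torque': array([-0.0046,  0.0043, -0.0437]), 'grip_force': 0.0, 'opening': 85.01544845273602}
```

View pics/scene0.png

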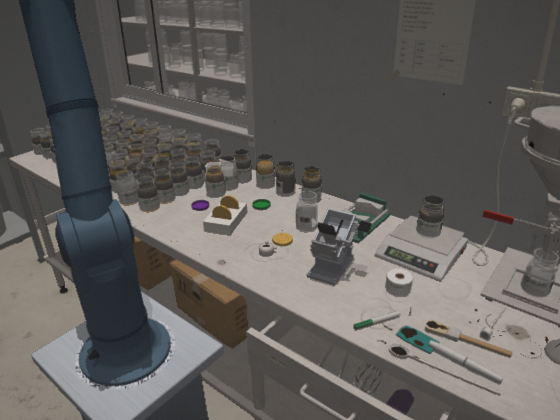

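View pics/top0.png

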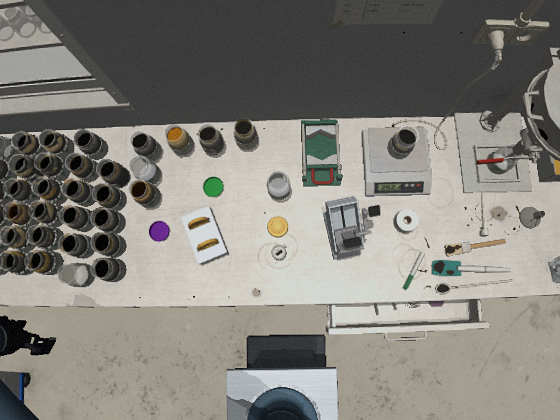

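```bash
cat > h.py <<'E'
import cv2,numpy as np
from plant import manip,get_image,get_calibration
np.set_printoptions(suppress=True,precision=2)
C={n:get_calibration(n) for n in("scene","top")}
def proj(n,X):
    c=C[n];R=np.array(c["R"]);return cv2.projectPoints(np.float64(X).reshape(-1,3),cv2.Rodrigues(R)[0],np.float64(c["t"]),np.float64(c["camera_matrix"]),np.float64(c["dist_coeffs"]))[0][:,0]
def ray(n,p):
    c=C[n];R=np.array(c["R"]);u=cv2.undistortPoints(np.float64([[p]]),np.float64(c["camera_matrix"]),np.float64(c["dist_coeffs"]))[0,0]
    return -R.T@np.float64(c["t"]),R.T@np.array([*u,1])
def atz(n,p,z):
    o,d=ray(n,p);return o+d*(z-o[2])/d[2]
def crop(im,x0,y0,w,h,s,step=10):
    o=cv2.resize(im[y0:y0+h,x0:x0+w],None,fx=s,fy=s,interpolation=cv2.INTER_CUBIC)
    for x in range(x0-x0%step+step,x0+w,step):cv2.line(o,((x-x0)*s,0),((x-x0)*s,6),(0,255,255),1);cv2.putText(o,str(x),((x-x0)*s+2,14),0,.35,(0,255,255))
    for y in range(y0-y0%step+step,y0+h,step):cv2.line(o,(0,(y-y0)*s),(6,(y-y0)*s),(0,255,255),1);cv2.putText(o,str(y),(2,(y-y0)*s+12),0,.35,(0,255,255))
    return o
def pair(name,*cs):
    H=max(c.shape[0] for c in cs);cv2.imwrite(name,np.hstack([cv2.copyMakeBorder(c,0,H-c.shape[0],0,0,0) for c in cs]))
E
python3 - <<'E'
from h import *
t=cv2.imread("pics/top0.png");s=cv2.imread("pics/scene0.png")
pair("pics/rack.png",crop(t,178,200,50,68,8),crop(s,200,190,50,50,8))
pair("pics/mag.png",crop(t,322,190,66,75,6),crop(s,305,205,66,80,6))
E
```

```text
(no output)
```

View pics/rack.png

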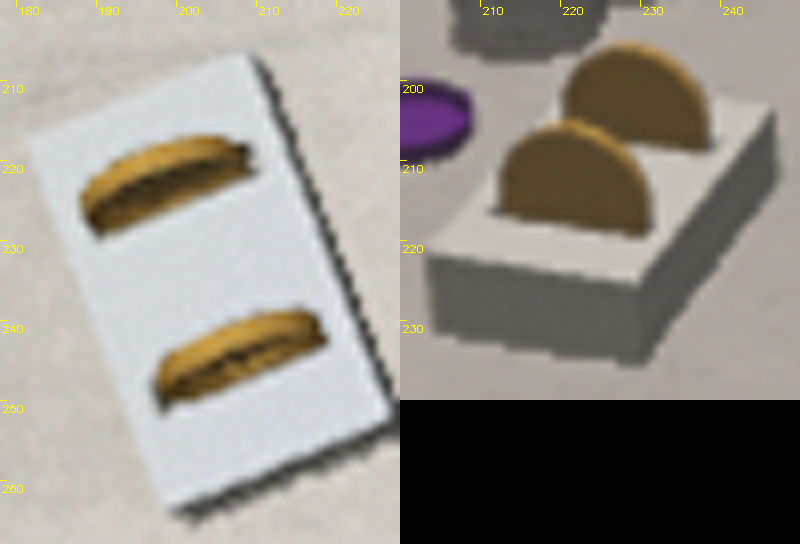

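View pics/mag.png

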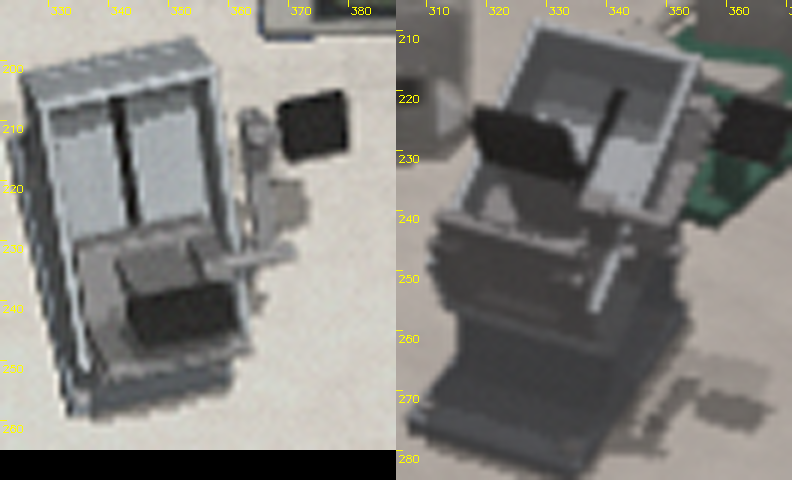

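```bash
cat > fit.py <<'E'
from h import *
from scipy.optimize import least_squares
def T(p):
    c,s=np.cos(p[2]),np.sin(p[2]);return np.array([[c,-s,0],[s,c,0],[0,0,1]]),np.array([p[0],p[1],0])
h=np.sqrt(3)/2
RT=np.array([[h,0,-.5],[0,1,0],[.5,0,h]])
def trk(p,X): R,o=T(p);return (np.atleast_2d(X)@RT.T+[0,0,55])@R.T+o
def rk(p,X): R,o=T(p);return np.atleast_2d(X)@R.T+o
def px(x,y,x0,y0,s): return (x0+(x+.5)/s-.5,y0+(y+.5)/s-.5)
def fit(f,obs,p0):
    def r(p): return np.concatenate([(proj(n,f(p,X))[0]-q) for n,q,X in obs])
    s=least_squares(r,p0,loss='soft_l1');return s.x,s.fun.reshape(-1,2)
E
python3 - <<'E'
from fit import *
a=lambda x,y:px(x,y,178,200,8); b=lambda x,y:px(x-400,y,200,190,8)
P=lambda *c:min
# order: rack x roughly along +-; try both
TL,TR,BR,BL=[a(*q) for q in((28,140),(252,53),(392,412),(168,512))]
w=[atz("top",q,36) for q in(TL,TR,BR,BL)];print(np.array(w))
o=[("top",TL,(75,45,36)),("top",TR,(75,-45,36)),("top",BR,(-75,-45,36)),("top",BL,(-75,45,36)),
("scene",b(428,253),(-75,45,36)),("scene",b(640,283),(-75,-45,36)),("scene",b(775,107),(75,-45,36))]
p,r=fit(rk,o,[*np.mean(w,0)[:2],.3]);print("rack",p,r.tolist());np.save("rack.npy",p)
m=lambda x,y:px(x,y,322,190,6); q=lambda x,y:px(x-396,y,305,205,6)
o=[("top",m(277,100),(107,-63,48)),("top",m(343,90),(107,-95,48)),("top",m(350,152),(77,-95,48)),("top",m(287,162),(77,-63,48)),
("top",m(48,112),(126,36,36)),("top",m(207,95),(126,-36,36))]
p,r=fit(trk,o,[*atz("top",m(150,370),80)[:2],.1]);print("mag",p,r.tolist());np.save("mag.npy",p)
t=cv2.imread("pics/top0.png");s=cv2.imread("pics/scene0.png")
S=4
def ov(n,im,x0,y0,w,h):
    c=crop(im,x0,y0,w,h,S)
    def L(X,f,p,col):
        g=((proj(n,f(p,X))-[x0,y0]+.5)*S).round().astype(int);cv2.polylines(c,[g],True,col,1)
    L([(77,-63,48),(107,-63,48),(107,-95,48),(77,-95,48)],trk,p,(0,0,255))
    L([(0,36,36),(126,36,36),(126,-36,36),(0,-36,36)],trk,p,(0,255,0))
    L([(30,22,71),(30,22,105),(30,-22,105),(30,-22,71)],trk,p,(255,255,0))
    L([(42,22,71),(42,22,105),(42,-22,105),(42,-22,71)],trk,p,(255,0,255))
    k=np.load("rack.npy")
    for x in(-35,35):L([(x+d*5,32*np.cos(u),46+32*np.sin(u)) for d in(-1,1) for u in np.arange(0,3.2,.2)],rk,k,(0,0,255))
    return c
pair("pics/ov.png",ov("top",t,322,190,75,75),ov("scene",s,305,205,72,75),)
pair("pics/ov2.png",ov("top",t,178,200,55,70),ov("scene",s,195,190,60,50),)
cv2.imwrite("pics/ov.png",np.vstack([cv2.copyMakeBorder(i,0,0,0,600-i.shape[1],0) for i in map(cv2.imread,("pics/ov.png","pics/ov2.png"))])[:600])
c=C["top"];print(-np.array(c["R"]).T@np.float64(c["t"]))
E
```

```text
[[594.8  287.46  36.  ]
 [625.71 203.28  36.  ]
 [490.76 150.01  36.  ]
 [455.8  232.21  36.  ]]
rack [541.68 218.63   0.38] [[-0.2344115599159977, 0.030193437422923353], [-0.4113162286395493, -0.7446926247630188], [0.31517495637791626, 0.7161491273965908], [-0.16497134173431505, 0.1543306715198014], [0.05544388275620804, 0.021038696598111528], [0.06757279710063813, 0.2746095860106834], [0.4663749628004439, 0.04519164668388953]]
mag [ 506.75 -198.62    0.23] [[-0.16161486941501835, 0.9898770012381988], [0.2958480907823855, -0.2495202299281516], [0.7189521697276859, -0.28037875508883303], [-0.12993231000251626, 0.9525229442909051], [-0.06509653162544282, 0.06930784345595953], [-0.586815325252303, -3.639682018758947]]
[ 376.73  -41.1  1204.58]
```

View pics/ov.png

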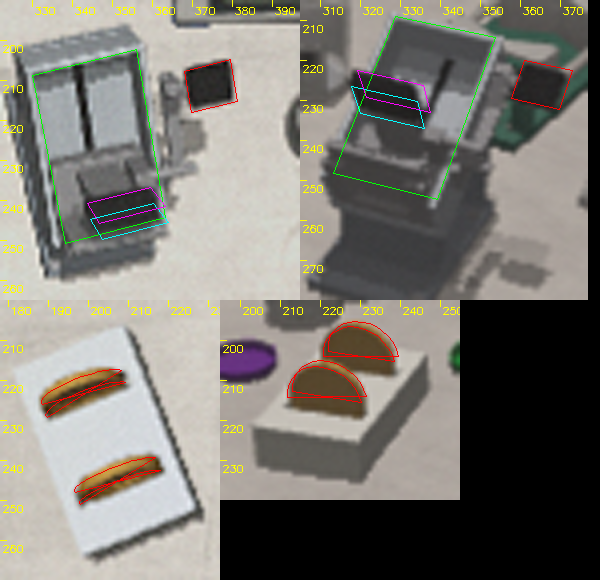

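Run:
```python
from fit import *
m=lambda x,y:px(x,y,322,190,6); q=lambda x,y:px(x-396,y,305,205,6)
o=[("top",m(277,100),(107,-63,48)),("top",m(343,90),(107,-95,48)),("top",m(350,152),(77,-95,48)),("top",m(287,162),(77,-63,48)),
("top",m(48,112),(126,36,36)),("top",m(209,73),(126,-36,36)),
("top",m(127,300),(42,22,71)),("top",m(235,282),(42,-22,71)),("top",m(242,333),(30,-22,105)),("top",m(135,347),(30,22,105)),
("scene",q(478,107),(42,22,105)),("scene",q(585,178),(30,-22,71)),("scene",q(730,95),(107,-63,48)),("scene",q(715,140),(77,-63,48))]
p,r=fit(trk,o,[506,-198,.2]);print("mag",p,r.round(2).tolist())
np.save("mag.npy",p);k=np.load("rack.npy")
R,_=T(p);print("track rot",(R@RT).round(3).tolist())
for n,X in dict(tab=(36,0,92),stop=(0,0,0),pad=(92,-79,48),cap1=(5,0,32),cap2=(16,0,32)).items():print(n,trk(p,X)[0])
for x in(-35,35):print("cap",rk(k,(x,0,46))[0])
```

```text
mag [ 508.25 -197.03    0.2 ] [[-0.12, 0.81], [0.41, -0.19], [0.63, -0.17], [-0.29, 0.82], [-0.05, -0.91], [-0.76, -0.4], [-0.24, -0.08], [-2.23, -0.82], [0.71, -0.29], [2.12, 1.23], [0.38, -0.85], [-0.89, 1.88], [0.48, -1.07], [-0.56, 0.96]]
track rot [[0.848, -0.202, -0.49], [0.175, 0.979, -0.101], [0.5, 0.0, 0.866]]
tab [ 493.73 -200.03  152.67]
stop [ 508.25 -197.03   55.  ]
pad [ 578.76 -263.13  142.57]
cap1 [ 496.82 -199.4    85.21]
cap2 [ 506.15 -197.47   90.71]
cap [509.17 205.68  46.  ]
cap [574.2  231.57  46.  ]
```

```bash
cat > g.py <<'E'
import sys
from fit import *
from scipy.spatial.transform import Rotation as Ro
p=np.load("mag.npy");k=np.load("rack.npy")
M=T(p)[0]@RT
RM=np.column_stack([M[:,1],M[:,0],-M[:,2]])
K=T(k)[0];RK=np.column_stack([K[:,1],K[:,0],-K[:,2]])
def d(pos,R):
    s=manip.sense();print("t",s["time_s"].__round__(1) if hasattr(s["time_s"],"__round__") else s["time_s"],"to",np.round(pos,1),"shift",(pos-s["eef_pos"]).round(1),"turn",Ro.from_matrix(R@s["tcp_rot"].T).as_rotvec().round(3))
def m(x,y,z): d(trk(p,(x,y,z))[0],RM)
def r(x,y,z): d(rk(k,(x,y,z))[0],RK)
E
python3 -c "
from g import *
m(36,0,155);m(36,0,75);r(-35,0,44)
print(M@[70,0,0])"
```

```text
t 0.1 to [ 462.9 -206.4  207.2] shift [ 185.9 -793.5  -22.8] turn [ 0.34 -0.43 -0.9 ]
t 0.1 to [ 502.1 -198.3  138. ] shift [ 225.1 -785.4  -92.1] turn [ 0.34 -0.43 -0.9 ]
t 0.1 to [509.2 205.7  44. ] shift [ 232.2 -381.4 -186.1] turn [ 0.   -0.   -0.75]
[59.37 12.27 35.  ]
```

>>> step_arm:
  deltas: "11 -48 12 0.02 -0.03 -0.06 -1;23 -97 25 0.05 -0.06 -0.13 -1;34 -145 35 0.07 -0.09 -0.2 -1;46 -194 40 0.1 -0.13 -0.27 -1;57 -242 45 0.12 -0.16 -0.34 -1"

```text
time_s: 0.6
eef_pos: [333.7, 346.5, 275.7]
tcp_rot: [[-0.702, 0.69, 0.177], [0.71, 0.699, 0.09], [-0.062, 0.189, -0.98]]
ft_force: [0.0, -0.4, 0.8]
opening: 85.3
grip_force: 0.0
```

>>> step_arm:
  deltas: "11 -48 0 0.02 -0.03 -0.06 -1;23 -97 0 0.05 -0.06 -0.13 -1;34 -145 0 0.07 -0.09 -0.2 -1;46 -194 0 0.1 -0.13 -0.27 -1;57 -242 0 0.12 -0.16 -0.34 -1"

```text
time_s: 1.1
eef_pos: [382.2, 130.6, 273.1]
tcp_rot: [[-0.451, 0.826, 0.338], [0.891, 0.44, 0.115], [-0.053, 0.353, -0.934]]
ft_force: [-0.3, 0.3, -0.3]
opening: 85.5
grip_force: 0.0
```

>>> step_arm:
  deltas: "11 -48 0 0.02 -0.03 -0.06 -1;23 -97 0 0.05 -0.06 -0.1 -1;34 -145 0 0.07 -0.08 -0.15 -1;46 -194 0 0.08 -0.1 -0.2 -1;57 -242 0 0.1 -0.1 -0.2 -1"

```text
time_s: 1.6
eef_pos: [424.9, -24.2, 274.2]
tcp_rot: [[-0.264, 0.848, 0.46], [0.965, 0.233, 0.124], [-0.002, 0.476, -0.879]]
ft_force: [1.8, -1.3, 1.0]
opening: 85.6
grip_force: 0.0
```

```bash
python3 -c "
from g import *
m(36,0,155)"
```

```text
t 1.6 to [ 462.9 -206.4  207.2] shift [  38.  -182.2  -66.9] turn [ 0.01 -0.03 -0.06]
```

>>> step_arm:
  deltas: "9 -45 -16 0 -0.01 -0.02 -1;19 -90 -33 0.01 -0.02 -0.04 -1;29 -135 -50 0.01 -0.03 -0.06 -1;38 -182 -67 0.01 -0.03 -0.06 -1;38 -182 -67 0.01 -0.03 -0.06 -1"

```text
time_s: 2.1
eef_pos: [462.7, -211.2, 205.0]
tcp_rot: [[-0.196, 0.849, 0.49], [0.981, 0.168, 0.102], [0.004, 0.5, -0.866]]
ft_force: [0.1, 0.8, -0.1]
opening: 85.6
grip_force: 0.0
```

>>> step_arm:
  deltas: "0 0 0 0 0 0 -1"

```text
time_s: 2.2
eef_pos: [463.1, -204.9, 206.4]
tcp_rot: [[-0.205, 0.847, 0.49], [0.979, 0.174, 0.109], [0.007, 0.502, -0.865]]
ft_force: [-0.0, 1.4, 0.2]
opening: 85.0
grip_force: 0.0
```

```bash
python3 -c "
from g import *
m(36,0,155);m(36,0,75)
t=get_image('top');s=get_image('scene')
pair('pics/ap.png',crop(t,320,190,66,75,6),crop(s,300,180,66,95,6))"
```

```text
t 2.2 to [ 462.9 -206.4  207.2] shift [-0.2 -1.5  0.8] turn [-0.01  0.   -0.  ]
t 2.2 to [ 502.1 -198.3  138. ] shift [ 38.9   6.6 -68.4] turn [-0.01  0.   -0.  ]
```

View pics/ap.png

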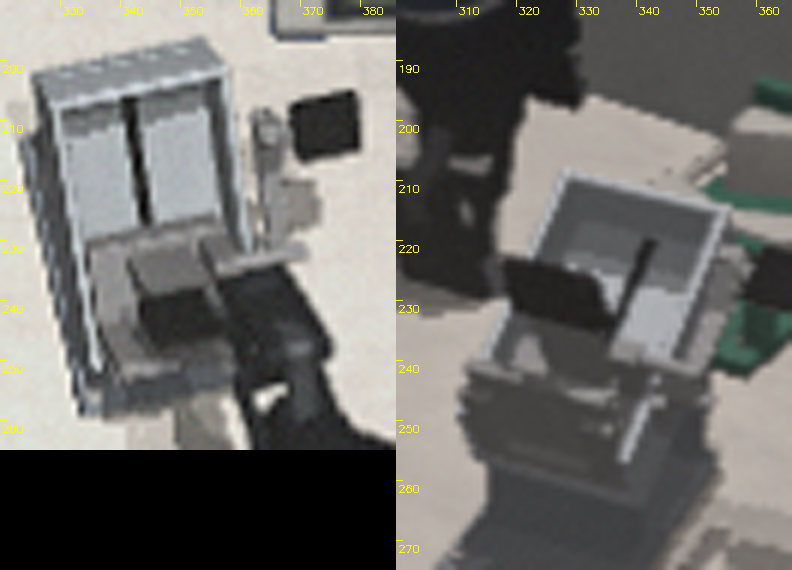

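```bash
python3 -c "
from g import *
s=manip.sense();R=s['tcp_rot'];e=s['eef_pos']
for X in [(0,0,0),(0,50,-13),(0,-50,-13),(0,0,-73)]:
  print(X,proj('top',e+R@X),proj('scene',e+R@X))
print(s['qpos'])"
```

```text
(0, 0, 0) [[357.67 252.18]] [[321.53 214.18]]
(0, 50, -13) [[356.18 235.91]] [[327.66 194.57]]
(0, -50, -13) [[361.92 272.14]] [[313.38 228.81]]
(0, 0, -73) [[366.27 265.15]] [[316.48 197.52]]
[ 0.11 -0.07  0.43  2.27 -0.59  0.62  1.2 ]
```

>>> step_arm:
  deltas: "13 2 -23 0 0 0 -1;26 4 -46 0 0 0 -1;39 6 -68 -0.01 0 0 -1;39 6 -68 -0.01 0 0 0;39 6 -68 -0.01 0 0 1"
  grip_force: 70

```text
time_s: 2.8
eef_pos: [503.0, -196.3, 140.4]
tcp_rot: [[-0.211, 0.844, 0.492], [0.978, 0.184, 0.103], [-0.004, 0.503, -0.864]]
ft_force: [-0.1, -0.8, 0.5]
opening: 58.9
grip_force: 0.0
```

>>> step_arm:
  deltas: "0 0 0 0 0 0 1;0 0 0 0 0 0 1;0 0 0 0 0 0 1;0 0 0 0 0 0 1"

```text
time_s: 3.2
eef_pos: [501.8, -198.9, 140.6]
tcp_rot: [[-0.204, 0.846, 0.493], [0.979, 0.177, 0.101], [-0.002, 0.504, -0.864]]
ft_force: [-6.8, 0.2, 7.7]
opening: 11.0
grip_force: 68.1
```

>>> step_arm:
  deltas: "9 2 8 0 0 0 1;19 4 13 0 0 0 1;29 6 19 0 0 0 1;39 8.3 25 0 0 0 1;49.5 10.5 31 0 0 0 1"

```text
time_s: 3.7
eef_pos: [544.8, -190.7, 165.7]
tcp_rot: [[-0.201, 0.852, 0.483], [0.98, 0.175, 0.099], [-0.0, 0.493, -0.87]]
ft_force: [-17.5, -5.6, -0.9]
opening: 10.8
grip_force: 73.2
```

>>> step_arm:
  deltas: "5 1 3 0 0 0 1;9 2 5 0 0 0 1;12 2.6 7 0 0 0 1;12 2.6 7 0 0 0 1;12 2.6 7 0 0 0 1"

```text
time_s: 4.2
eef_pos: [558.8, -188.2, 174.1]
tcp_rot: [[-0.201, 0.85, 0.486], [0.98, 0.175, 0.098], [-0.002, 0.496, -0.868]]
ft_force: [-7.3, -4.2, -3.5]
opening: 10.7
grip_force: 72.2
```

```bash
python3 -c "
from g import *
s=manip.sense();print(s['eef_pos'],s['ft_force'],M.T@(s['eef_pos']-trk(p,(0,0,0))[0]),M.T@s['ft_force'],s['opening'],s['torque'])"
```

```text
[ 558.82 -188.16  174.14] [-7.31 -4.23 -3.47] [104.02  -1.55  77.52] [-8.68 -2.66  1.  ] 10.73739767776857 [-0.65  2.12 -0.64]
```

>>> step_arm:
  deltas: "2 0.4 1 0 0 0 1;4 0.8 2 0 0 0 1;5 1 3 0 0 0 1;5 1 3 0 0 0 1"

```text
time_s: 4.6
eef_pos: [563.6, -187.3, 177.0]
tcp_rot: [[-0.201, 0.851, 0.486], [0.98, 0.175, 0.098], [-0.002, 0.496, -0.869]]
ft_force: [-7.9, -4.8, -3.9]
opening: 10.7
grip_force: 72.2
```

```bash
python3 -c "
from g import *
s=manip.sense();print(s['eef_pos'],s['ft_force'],M.T@(s['eef_pos']-trk(p,(0,0,0))[0]),M.T@s['ft_force'],s['opening'],s['torque'])"
```

```text
[ 563.62 -187.29  176.95] [-7.87 -4.84 -3.95] [109.64  -1.67  77.52] [-9.49 -3.14  0.92] 10.714448561778404 [-0.73  2.19 -0.68]
```

>>> step_arm:
  deltas: "-2 -0.4 -1 0 0 0 1;-4 -0.8 -2.5 0 0 0 1;-5.5 -1.2 -3.3 0 0 0 1;-5.5 -1.2 -3.3 0 0 0 1"

```text
time_s: 5.0
eef_pos: [559.5, -188.0, 174.6]
tcp_rot: [[-0.201, 0.849, 0.488], [0.98, 0.176, 0.098], [-0.003, 0.498, -0.867]]
ft_force: [-5.5, -4.2, -4.6]
opening: 10.8
grip_force: 72.0
```

```bash
python3 -c "
from g import *
s=manip.sense();print(s['eef_pos'],s['ft_force'],M.T@(s['eef_pos']-trk(p,(0,0,0))[0]),M.T@s['ft_force'],s['opening'],s['torque'])"
```

```text
[ 559.54 -188.05  174.59] [-5.49 -4.16 -4.57] [104.87  -1.58  77.54] [-7.67 -2.97 -0.85] 10.824060861667371 [-0.66  1.95 -0.8 ]
```

>>> step_arm:
  deltas: "-1 -0.2 -0.5 0 0 0 1;-1.7 -0.3 -1 0 0 0 1;-1.7 -0.3 -1 0 0 0 1;-1.7 -0.3 -1 0 0 0 1"

```text
time_s: 5.4
eef_pos: [559.5, -188.0, 174.6]
tcp_rot: [[-0.202, 0.848, 0.49], [0.979, 0.177, 0.098], [-0.004, 0.499, -0.866]]
ft_force: [-4.0, -4.5, -5.9]
opening: 10.7
grip_force: 71.8
```

```bash
python3 -c "
from g import *
s=manip.sense();print(s['eef_pos'],s['ft_force'],M.T@(s['eef_pos']-trk(p,(0,0,0))[0]),M.T@s['ft_force'],s['opening'],s['torque'])"
```

```text
[ 559.48 -188.04  174.6 ] [-4.02 -4.52 -5.87] [104.83  -1.57  77.58] [-7.13 -3.61 -2.66] 10.700012257300388 [-0.79  1.76 -0.89]
```

>>> step_arm:
  deltas: "0 0 0 0 0 0 0.4;0 0 0 0 0 0 -0.3;0 0 0 0 0 0 -1;0 0 0 0 0 0 -1;-11 -2 19 0 0 0 -1"

```text
time_s: 5.9
eef_pos: [551.2, -185.2, 194.0]
tcp_rot: [[-0.212, 0.846, 0.489], [0.977, 0.185, 0.104], [-0.003, 0.5, -0.866]]
ft_force: [0.5, -0.8, 0.6]
opening: 82.1
grip_force: 0.0
```

>>> step_arm:
  deltas: "-15 -3 26 0 0 0 -1;-35 -7 60 0 0 0 -1;-35 28 70 -0.05 0.06 0.02 -1"

```text
time_s: 6.2
eef_pos: [515.1, -170.7, 268.7]
tcp_rot: [[-0.213, 0.868, 0.448], [0.976, 0.207, 0.061], [-0.04, 0.451, -0.892]]
ft_force: [1.8, -0.1, -0.6]
opening: 85.5
grip_force: 0.0
```

```bash
python3 -c "
from g import *
r(-35,0,130)
t=get_image('top');s=get_image('scene')
pair('pics/held.png',crop(t,320,190,66,75,6),crop(s,300,180,66,95,6))"
```

```text
t 6.2 to [509.2 205.7 130. ] shift [  -6.   376.4 -138.7] turn [-0.1   0.46  0.15]
```

View pics/held.png

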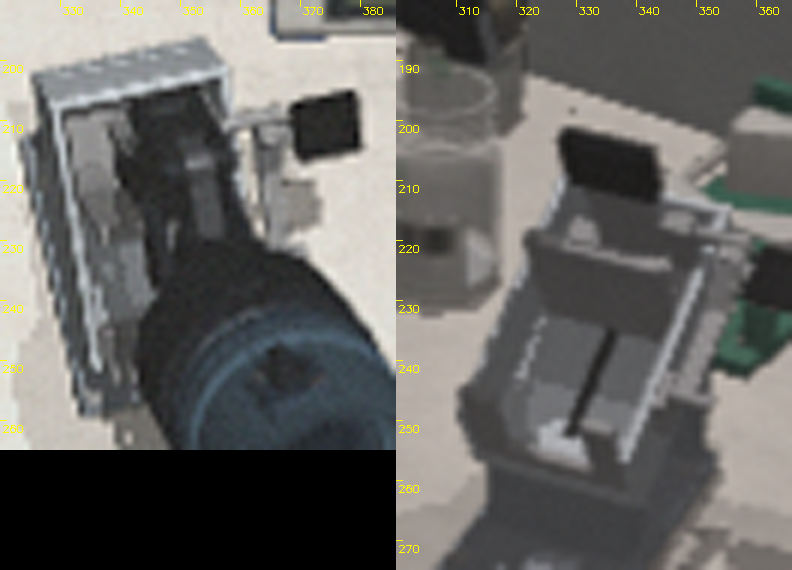

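>>> step_arm:
  deltas: "0 48 0 -0.01 0.06 0.02 -1;-1 96 0 -0.02 0.13 0.04 -1;-2 144 0 -0.04 0.2 0.06 -1;-3 192 0 -0.06 0.27 0.09 -1;-4 240 -5 -0.07 0.35 0.11 -1"

```text
time_s: 6.8
eef_pos: [512.5, 80.6, 260.8]
tcp_rot: [[-0.343, 0.934, 0.102], [0.939, 0.342, 0.035], [-0.002, 0.108, -0.994]]
ft_force: [2.2, -0.3, -0.2]
opening: 85.3
grip_force: 0.0
```

>>> step_arm:
  deltas: "0 46 -15 -0.01 0.05 0.02 -1;-1 92 -60 -0.02 0.1 0.04 -1;-2 136 -100 -0.03 0.11 0.04 -1;-2 136 -134 -0.03 0.11 0.04 -1;-2 136 -134 -0.03 0.11 0.04 -1"

```text
time_s: 7.3
eef_pos: [503.9, 216.5, 118.7]
tcp_rot: [[-0.385, 0.923, -0.022], [0.923, 0.385, 0.003], [0.011, -0.019, -1.0]]
ft_force: [-1.7, -0.7, -0.8]
opening: 85.7
grip_force: 0.0
```

```bash
python3 -c "
from g import *
r(-35,0,130);r(-35,0,45)"
```

```text
t 7.3 to [509.2 205.7 130. ] shift [  5.2 -10.8  11.3] turn [-0.   -0.02 -0.02]
t 7.3 to [509.2 205.7  45. ] shift [  5.2 -10.8 -73.7] turn [-0.   -0.02 -0.02]
```

>>> step_arm:
  deltas: "0 0 0 0 0 0 -1;0 0 0 0 0 0 -1"

```text
time_s: 7.5
eef_pos: [512.2, 212.8, 127.4]
tcp_rot: [[-0.376, 0.927, -0.006], [0.926, 0.376, 0.007], [0.009, -0.003, -1.0]]
ft_force: [-0.0, -0.2, 0.5]
opening: 85.7
grip_force: 0.0
```

```bash
python3 -c "
from g import *
r(-35,0,45)"
```

```text
t 7.5 to [509.2 205.7  45. ] shift [ -3.1  -7.1 -82.4] turn [-0.01 -0.01 -0.01]
```

>>> step_arm:
  deltas: "-3 -7 -30 -0.01 -0.01 -0.01 -1;-3 -7 -60 -0.01 -0.01 -0.01 -1;-3 -7 -82 -0.01 -0.01 -0.01 -1;-3 -7 -82 -0.01 -0.01 -0.01 -1"
  grip_force: 35

```text
time_s: 7.9
eef_pos: [507.2, 204.4, 43.3]
tcp_rot: [[-0.366, 0.931, -0.0], [0.931, 0.366, -0.005], [-0.005, -0.002, -1.0]]
ft_force: [0.1, -0.9, 0.5]
opening: 85.2
grip_force: 0.0
```

```bash
python3 -c "
from g import *
r(-35,0,45)"
```

```text
t 7.9 to [509.2 205.7  45. ] shift [2.  1.3 1.7] turn [ 0.01 -0.    0.  ]
```

>>> step_arm:
  deltas: "0 0 0 0 0 0 0;0 0 0 0 0 0 1;0 0 0 0 0 0 1;0 0 0 0 0 0 1;0 0 0 0 0 0 1"

```text
time_s: 8.4
eef_pos: [507.8, 207.0, 44.2]
tcp_rot: [[-0.369, 0.93, 0.002], [0.93, 0.369, -0.003], [-0.004, 0.001, -1.0]]
ft_force: [0.5, -0.0, -0.2]
opening: 12.3
grip_force: 0.0
```

```bash
python3 -c "
from g import *
r(-35,0,45)
s=manip.sense();print(s['torque'])
t=get_image('top');s=get_image('scene')
pair('pics/g1.png',crop(t,178,195,55,70,7),crop(s,195,165,55,70,7))"
```

```text
t 8.4 to [509.2 205.7  45. ] shift [ 1.4 -1.3  0.8] turn [0. 0. 0.]
[ 0.01  0.   -0.  ]
```

Still closing at 12.3; one more settle.

>>> step_arm:
  deltas: "0 0 0 0 0 0 1;0 0 0 0 0 0 1;0 0 0 0 0 0 1"

```text
time_s: 8.8
eef_pos: [508.0, 207.1, 43.9]
tcp_rot: [[-0.369, 0.93, 0.003], [0.93, 0.369, -0.003], [-0.004, 0.001, -1.0]]
ft_force: [0.7, 1.0, 2.8]
opening: 9.7
grip_force: 38.7
```

```bash
python3 -c "
from g import *
s=manip.sense();print(s['eef_pos'],s['ft_force'],s['opening'],s['grip_force'])"
```

```text
[508.   207.07  43.91] [0.67 1.02 2.79] 9.737402331851662 38.6947139842232
```

>>> step_arm:
  deltas: "0 0 20 0 0 0 1;0 0 50 0 0 0 1;0 0 95 0 0 0 1;0 -20 140 0 0 0 1;0 -60 180 0 0 0 1"

```text
time_s: 9.3
eef_pos: [506.9, 154.4, 221.1]
tcp_rot: [[-0.375, 0.927, 0.002], [0.927, 0.375, -0.002], [-0.002, 0.001, -1.0]]
ft_force: [1.5, -0.8, 0.3]
opening: 9.8
grip_force: 38.4
```

```bash
python3 -c "
from g import *
m(22,0,150)
s=manip.sense();print(s['opening'],s['grip_force'])"
```

```text
t 9.3 to [ 453.5 -208.4  195.9] shift [ -53.4 -362.7  -25.2] turn [ 0.15 -0.5  -0.18]
9.793833202091031 38.42379921043175
```

>>> step_arm:
  deltas: "-5 -38 5 0.01 -0.05 -0.02 1;-10 -76 5 0.03 -0.1 -0.04 1;-15 -114 5 0.05 -0.15 -0.05 1;-21 -152 5 0.06 -0.2 -0.07 1;-27 -190 5 0.07 -0.25 -0.09 1"

```text
time_s: 9.8
eef_pos: [478.8, -40.3, 223.1]
tcp_rot: [[-0.279, 0.927, 0.251], [0.96, 0.275, 0.054], [-0.019, 0.256, -0.966]]
ft_force: [0.3, -0.6, -0.7]
opening: 10.3
grip_force: 38.4
```

>>> step_arm:
  deltas: "-5 -38 0 0.01 -0.05 -0.02 1;-10 -76 -5 0.03 -0.1 -0.04 1;-15 -114 -10 0.05 -0.15 -0.05 1;-21 -152 -20 0.06 -0.2 -0.07 1;-26 -170 -25 0.08 -0.25 -0.09 1"

```text
time_s: 10.3
eef_pos: [452.7, -211.9, 198.2]
tcp_rot: [[-0.184, 0.852, 0.49], [0.983, 0.16, 0.092], [-0.0, 0.499, -0.867]]
ft_force: [0.2, 0.8, 0.3]
opening: 9.8
grip_force: 38.4
```

>>> step_arm:
  deltas: "0 0 0 0 0 0 1;0 0 0 0 0 0 1"

```text
time_s: 10.5
eef_pos: [453.2, -208.1, 197.9]
tcp_rot: [[-0.189, 0.853, 0.486], [0.982, 0.163, 0.096], [0.002, 0.495, -0.869]]
ft_force: [0.8, -0.7, 0.3]
opening: 10.1
grip_force: 38.4
```

```bash
python3 -c "
from g import *
m(22,0,150);m(22,0,80);m(22,0,33)
s=manip.sense();print(s['opening'],s['grip_force'])
t=get_image('top');s=get_image('scene')
pair('pics/c1.png',crop(t,320,190,66,80,6),crop(s,290,180,66,95,6))"
```

```text
t 10.5 to [ 453.5 -208.4  195.9] shift [ 0.2 -0.2 -2. ] turn [-0.   -0.01  0.01]
t 10.5 to [ 487.7 -201.3  135.3] shift [ 34.5   6.9 -62.6] turn [-0.   -0.01  0.01]
t 10.5 to [ 510.7 -196.5   94.6] shift [  57.5   11.6 -103.3] turn [-0.   -0.01  0.01]
10.127800528602995 38.41030760871945
```

View pics/c1.png

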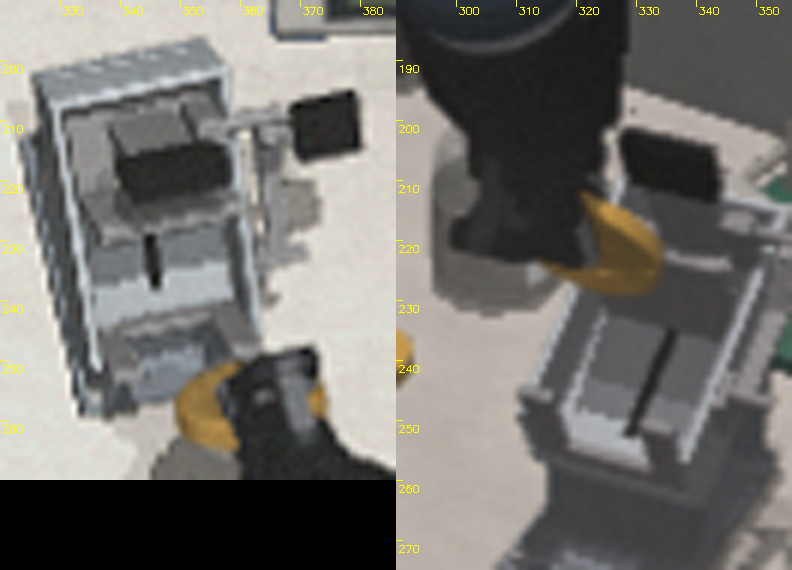

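```bash
python3 -c "
from g import *
s=manip.sense();e=s['eef_pos'];R=s['tcp_rot']
for n in('top','scene'):
  print(n,'cap',proj(n,e+R@[0,0,-2]).round(1),'rims',proj(n,[e+R@[a,0,-2] for a in(-32,32)]).round(1).tolist())
  for X in [(10,0,0),(20,0,0),(40,0,0),(60,0,0),(0,20,56),(0,-20,56),(0,20,12),(0,-20,12),(126,36,36),(126,-36,36),(103,22,105),(103,-22,105)]:print(X,proj(n,trk(p,X))[0].round(1))
"
```

```text
top cap [[359.3 256.4]] rims [[371.8, 253.6], [346.8, 259.2]]
(10, 0, 0) [346.  238.4]
(20, 0, 0) [345.5 235.3]
(40, 0, 0) [344.4 228.9]
(60, 0, 0) [343.3 222.4]
(0, 20, 56) [344.3 251.1]
(0, -20, 56) [358.5 247.8]
(0, 20, 12) [340.7 244.8]
(0, -20, 12) [354.4 241.6]
(126, 36, 36) [329.5 207.3]
(126, -36, 36) [355.7 201.3]
(103, 22, 105) [341.8 222.9]
(103, -22, 105) [358.7 219. ]
scene cap [[320.8 218.9]] rims [[333.1, 221.9], [308.7, 216.0]]
(10, 0, 0) [328.7 253.5]
(20, 0, 0) [330.  250.3]
(40, 0, 0) [332.5 243.9]
(60, 0, 0) [334.9 237.7]
(0, 20, 56) [316.9 245. ]
(0, -20, 56) [331.4 248.7]
(0, 20, 12) [319.8 252.8]
(0, -20, 12) [333.8 256.5]
(126, 36, 36) [328.9 208.1]
(126, -36, 36) [353.7 213.7]
(103, 22, 105) [326.8 202.1]
(103, -22, 105) [342.8 205.6]
```

>>> step_arm:
  deltas: "15 6 -26 0 -0.01 0.01 1;29 10 -52 0 -0.01 0.01 1;41 13 -74 0 -0.01 0.01 1;50 14.5 -91 0 -0.01 0.01 1;50 14.5 -91 0 -0.01 0.01 1"

```text
time_s: 11.1
eef_pos: [504.8, -190.5, 105.5]
tcp_rot: [[-0.206, 0.846, 0.492], [0.979, 0.178, 0.104], [0.001, 0.502, -0.865]]
ft_force: [0.1, -0.1, -0.7]
opening: 9.9
grip_force: 38.4
```

```bash
cat > st.py <<'E'
from g import *
s=manip.sense();print(s['time_s'],'track xyz',M.T@(s['eef_pos']-trk(p,(0,0,0))[0]),'f',M.T@s['ft_force'],'op',round(s['opening'],1),s['grip_force'],'tau',M.T@s['torque'])
E
python3 st.py
```

```text
11.1 track xyz [23.48  7.07 44.79] f [-0.33 -0.13 -0.66] op 9.9 38.40011079344549 tau [0.02 0.6  0.01]
```

>>> step_arm:
  deltas: "0.5 -2.5 0 0 0 0 1;2 -2 -3 0 0 0 1;4 -1.7 -6 0 0 0 1;5.5 -1.5 -9 0 0 0 1;5.5 -1.5 -9 0 0 0 1"

```text
time_s: 11.6
eef_pos: [509.9, -195.5, 98.9]
tcp_rot: [[-0.2, 0.845, 0.496], [0.98, 0.173, 0.1], [-0.002, 0.506, -0.862]]
ft_force: [0.8, 0.2, -0.7]
opening: 10.3
grip_force: 38.4
```

```bash
python3 st.py
```

```text
11.6 track xyz [23.6   1.16 37.06] f [ 0.36  0.   -1.06] op 10.3 38.399743577465415 tau [-0.    0.57 -0.01]
```

>>> step_arm:
  deltas: "0 0 0 0 0 0 1;0 0 0 0 0 0 1"

```text
time_s: 11.8
eef_pos: [509.8, -195.8, 99.0]
tcp_rot: [[-0.199, 0.845, 0.496], [0.98, 0.173, 0.099], [-0.002, 0.506, -0.862]]
ft_force: [-0.1, -0.5, -0.7]
opening: 9.9
grip_force: 38.4
```

```bash
python3 st.py
```

```text
11.8 track xyz [23.51  0.92 37.22] f [-0.57 -0.49 -0.5 ] op 9.9 38.40004969591973 tau [ 0.03  0.51 -0.01]
```

>>> step_arm:
  deltas: "-0.6 3 0 0 0 0 1;-0.6 3 0 0 0 0 1;0.5 3.2 -2 0 0 0 1;1.5 3.4 -4 0 0 0 1;2 3.5 -5 0 0 0 1"

```text
time_s: 12.3
eef_pos: [511.9, -192.0, 93.6]
tcp_rot: [[-0.2, 0.845, 0.496], [0.98, 0.173, 0.099], [-0.002, 0.506, -0.863]]
ft_force: [0.7, 0.6, -0.8]
opening: 9.8
grip_force: 38.4
```

>>> step_arm:
  deltas: "0 0 0 0 0 0 1;0 0 0 0 0 0 1"

```text
time_s: 12.5
eef_pos: [511.8, -192.2, 93.7]
tcp_rot: [[-0.2, 0.845, 0.496], [0.98, 0.173, 0.099], [-0.002, 0.506, -0.863]]
ft_force: [0.1, 0.0, 0.1]
opening: 9.6
grip_force: 38.4
```

```bash
python3 st.py
```

```text
12.5 track xyz [23.2   4.03 31.31] f [0.16 0.02 0.02] op 9.6 38.39986885068356 tau [0.02 0.54 0.05]
```

>>> step_arm:
  deltas: "0.5 0 -1 0 0 0 1;-4 -1 -4 0 0 0 1;-8 -1.7 -6 0 0 0 1;-12 -2.5 -8.5 0 0 0 1;-13.5 -2.7 -9.5 0 0 0 1"

```text
time_s: 13.0
eef_pos: [498.1, -194.9, 84.4]
tcp_rot: [[-0.199, 0.845, 0.497], [0.98, 0.172, 0.1], [-0.001, 0.506, -0.862]]
ft_force: [1.7, 0.1, 1.7]
opening: 9.6
grip_force: 38.3
```

>>> step_arm:
  deltas: "0 0 0 0 0 0 1"

```text
time_s: 13.1
eef_pos: [498.3, -195.0, 84.4]
tcp_rot: [[-0.199, 0.845, 0.496], [0.98, 0.173, 0.099], [-0.002, 0.506, -0.862]]
ft_force: [-0.5, 0.8, 1.3]
opening: 9.8
grip_force: 38.4
```

```bash
python3 st.py
```

```text
13.1 track xyz [ 6.61  4.05 30.16] f [0.4  0.88 1.32] op 9.8 38.36292802792741 tau [ 0.01  0.45 -0.03]
```

Near contact; probe further down and toward the stop.

>>> step_arm:
  deltas: "0.5 0 -1.5 0 0 0 1;-0.5 -0.3 -2.2 0 0 0 1;-2 -0.5 -3 0 0 0 1;-2 -0.5 -3 0 0 0 1"

```text
time_s: 13.5
eef_pos: [498.8, -195.4, 83.6]
tcp_rot: [[-0.2, 0.842, 0.5], [0.98, 0.173, 0.1], [-0.002, 0.51, -0.86]]
ft_force: [-0.6, 1.4, 7.0]
opening: 9.9
grip_force: 38.9
```

```bash
python3 st.py
```

```text
13.5 track xyz [ 6.58  3.48 29.18] f [3.25 1.48 6.19] op 9.9 38.89443416032009 tau [ 0.25 -0.21 -0.08]
```

>>> step_arm:
  deltas: "0 0 0 0 0 0 0.6;0 0 0 0 0 0 0.2;0 0 0 0 0 0 0.2;-3 -0.5 5 0 0 0 0.2;-10 -2 17 0 0 0 0.2"

```text
time_s: 14.0
eef_pos: [485.3, -196.7, 97.4]
tcp_rot: [[-0.2, 0.846, 0.493], [0.98, 0.174, 0.1], [-0.001, 0.504, -0.864]]
ft_force: [0.8, 0.4, 0.4]
opening: 34.3
grip_force: 0.0
```

>>> step_arm:
  deltas: "-10 -2 17 0 0 0 0.2;-24 -5 43 0 0 0 0.2;-44 -9 78 0 0 0 0;-64 10 110 0 0 0 -0.5;-60 50 130 -0.02 0.08 0.03 -1"

```text
time_s: 14.5
eef_pos: [423.6, -159.7, 223.2]
tcp_rot: [[-0.216, 0.87, 0.444], [0.976, 0.191, 0.101], [0.003, 0.455, -0.89]]
ft_force: [1.9, 0.0, -0.4]
opening: 70.2
grip_force: 0.0
```

```bash
python3 st.py; python3 -c "
from g import *
r(35,0,44)
t=get_image('top');s=get_image('scene')
pair('pics/p1.png',crop(t,320,190,66,80,6),crop(s,290,180,66,95,6))"
```

```text
14.5 track xyz [ 18.85  53.68 183.33] f [ 1.38 -0.37 -1.29] op 70.2 0.0 tau [ 0.03  0.38 -0.05]
t 14.5 to [574.2 231.6  44. ] shift [ 150.6  391.3 -179.2] turn [-0.14  0.45  0.16]
```

View pics/p1.png

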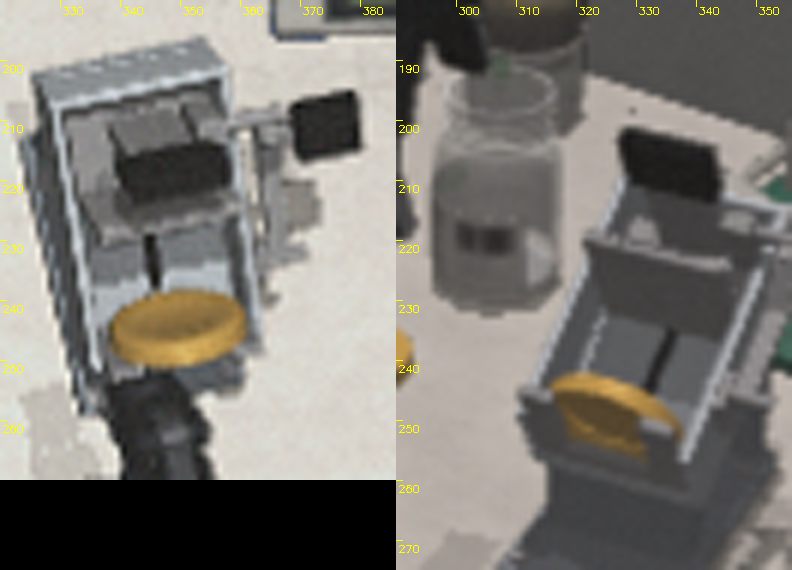

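>>> step_arm:
  deltas: "10 44 10 -0.02 0.06 0.02 -1;25 90 10 -0.04 0.13 0.05 -1;42 136 10 -0.06 0.2 0.07 -1;60 182 10 -0.08 0.27 0.1 -1;78 228 5 -0.1 0.34 0.12 -1"

```text
time_s: 15.1
eef_pos: [505.8, 72.1, 227.1]
tcp_rot: [[-0.341, 0.934, 0.108], [0.94, 0.338, 0.042], [0.003, 0.116, -0.993]]
ft_force: [0.7, -1.1, 0.1]
opening: 85.1
grip_force: 0.0
```

>>> step_arm:
  deltas: "18 44 0 -0.01 0.06 0.02 -1;36 88 -15 -0.03 0.1 0.04 -1;60 125 -50 -0.04 0.11 0.04 -1;72 150 -90 -0.04 0.11 0.04 -1;72 150 -90 -0.04 0.11 0.04 -1"

```text
time_s: 15.6
eef_pos: [572.3, 224.4, 128.3]
tcp_rot: [[-0.384, 0.923, -0.015], [0.923, 0.384, 0.003], [0.008, -0.013, -1.0]]
ft_force: [-1.3, -0.2, -1.0]
opening: 85.5
grip_force: 0.0
```

>>> step_arm:
  deltas: "0 0 0 0 0 0 -1;0 0 0 0 0 0 -1"

```text
time_s: 15.8
eef_pos: [577.5, 219.2, 137.5]
tcp_rot: [[-0.376, 0.927, -0.001], [0.927, 0.376, 0.004], [0.004, 0.0, -1.0]]
ft_force: [0.3, -1.2, -0.2]
opening: 85.0
grip_force: 0.0
```

```bash
python3 -c "
from g import *
r(35,-2,44)"
```

```text
t 15.8 to [574.9 229.7  44. ] shift [ -2.6  10.5 -93.5] turn [-0.   -0.   -0.01]
```

>>> step_arm:
  deltas: "-2.6 10.5 -15 0 0 0 -1;-2.6 10.5 -45 0 0 0 -1;-2.6 10.5 -75 0 0 0 -1;-2.6 10.5 -93 0 0 -0.01 -1;-2.6 10.5 -93 0 0 -0.01 -1"

```text
time_s: 16.3
eef_pos: [571.7, 230.2, 41.5]
tcp_rot: [[-0.368, 0.93, -0.007], [0.93, 0.368, 0.003], [0.005, -0.005, -1.0]]
ft_force: [-0.4, -0.0, -0.2]
opening: 85.6
grip_force: 0.0
```

```bash
python3 -c "
from g import *
r(35,-2,44)"
```

```text
t 16.3 to [574.9 229.7  44. ] shift [ 3.2 -0.4  2.5] turn [-0.   -0.01  0.  ]
```

>>> step_arm:
  deltas: "2 0 2 0 0 0 -0.5;2 0 2 0 0 0 0.2;2 0 2 0 0 0 1;2 0 2 0 0 0 1;2 0 2 0 0 0 1"

```text
time_s: 16.8
eef_pos: [576.7, 232.0, 46.5]
tcp_rot: [[-0.369, 0.93, -0.001], [0.93, 0.369, 0.006], [0.006, 0.001, -1.0]]
ft_force: [0.1, 0.1, 0.1]
opening: 12.4
grip_force: 0.0
```

>>> step_arm:
  deltas: "0 0 0 0 0 0 1;0 0 0 0 0 0 1;0 0 0 0 0 0 1"

```text
time_s: 17.1
eef_pos: [576.5, 232.0, 46.3]
tcp_rot: [[-0.369, 0.93, -0.002], [0.93, 0.369, 0.006], [0.006, 0.0, -1.0]]
ft_force: [-1.0, 0.1, 4.9]
opening: 9.8
grip_force: 37.8
```

```bash
python3 -c "
from g import *
r(35,-2,44);r(35,0,44)"; python3 st.py
```

```text
t 17.1 to [574.9 229.7  44. ] shift [-1.5 -2.3 -2.3] turn [-0.01 -0.    0.  ]
t 17.1 to [574.2 231.6  44. ] shift [-2.3 -0.4 -2.3] turn [-0.01 -0.    0.  ]
17.1 track xyz [128.74 406.33 -84.32] f [1.64 0.33 4.75] op 9.8 37.752880349289626 tau [-0.03  0.29  0.05]
```

>>> step_arm:
  deltas: "0 0 20 0 0 0 1;0 0 50 0 0 0 1;-5 0 95 0 0 0 1;-15 -30 140 0 -0.03 -0.01 1;-30 -70 180 0.01 -0.08 -0.02 1"

```text
time_s: 17.6
eef_pos: [551.0, 173.2, 218.7]
tcp_rot: [[-0.353, 0.932, 0.083], [0.935, 0.353, 0.017], [-0.013, 0.083, -0.996]]
ft_force: [-0.1, -1.6, 0.3]
opening: 10.1
grip_force: 37.1
```

```bash
python3 -c "
from g import *
m(37,1.7,150)"; python3 st.py
```

```text
t 17.6 to [ 465.8 -204.1  203.4] shift [ -85.1 -377.2  -15.3] turn [ 0.14 -0.42 -0.15]
17.6 track xyz [182.99 353.87  83.4 ] f [-0.23 -1.51  0.42] op 10.1 37.09410572075285 tau [-0.02  0.07  0.04]
```

>>> step_arm:
  deltas: "-12 -38 5 0.01 -0.05 -0.02 1;-25 -76 5 0.03 -0.1 -0.04 1;-40 -114 5 0.05 -0.15 -0.05 1;-53 -152 5 0.06 -0.2 -0.07 1;-66 -190 5 0.07 -0.25 -0.09 1"

```text
time_s: 18.1
eef_pos: [482.6, -20.8, 221.2]
tcp_rot: [[-0.258, 0.909, 0.328], [0.966, 0.251, 0.064], [-0.024, 0.333, -0.943]]
ft_force: [0.8, -1.8, 0.2]
opening: 10.3
grip_force: 37.1
```

>>> step_arm:
  deltas: "-10 -38 0 0.01 -0.05 -0.02 1;-19 -76 -5 0.03 -0.1 -0.04 1;-19 -114 -10 0.05 -0.15 -0.05 1;-19 -152 -17 0.06 -0.17 -0.06 1;-19 -187 -20 0.07 -0.17 -0.06 1"

```text
time_s: 18.6
eef_pos: [462.5, -207.4, 200.1]
tcp_rot: [[-0.197, 0.852, 0.485], [0.98, 0.168, 0.104], [0.008, 0.496, -0.868]]
ft_force: [-0.2, 0.5, 0.2]
opening: 9.7
grip_force: 37.1
```

>>> step_arm:
  deltas: "0 0 0 0 0 0 1;0 0 0 0 0 0 1"

```text
time_s: 18.8
eef_pos: [464.1, -206.9, 200.9]
tcp_rot: [[-0.197, 0.853, 0.484], [0.98, 0.168, 0.103], [0.007, 0.495, -0.869]]
ft_force: [0.3, 0.7, -1.0]
opening: 9.7
grip_force: 37.1
```

```bash
python3 -c "
from g import *
m(37,1.7,50)"; python3 st.py
```

```text
t 18.8 to [ 514.8 -193.9  116.8] shift [ 50.7  13.  -84.1] turn [-0.01 -0.01  0.01]
18.8 track xyz [ 33.74  -0.72 148.94] f [-0.15  0.6  -1.05] op 9.7 37.07958022831008 tau [-0.01  0.54 -0.02]
```

>>> step_arm:
  deltas: "13 4 -20 0 -0.01 0.01 1;28 8 -45 -0.01 -0.01 0.01 1;42 11 -69 -0.01 -0.01 0.01 1;51 13 -84 -0.01 -0.01 0.01 1;51 13 -84 -0.01 -0.01 0.01 1"

```text
time_s: 19.3
eef_pos: [515.3, -189.8, 114.9]
tcp_rot: [[-0.213, 0.846, 0.488], [0.977, 0.186, 0.104], [-0.003, 0.499, -0.867]]
ft_force: [-0.4, 0.2, -0.1]
opening: 9.9
grip_force: 37.0
```

>>> step_arm:
  deltas: "0 0 0 0 0 0 1;0 0 0 0 0 0 1"

```text
time_s: 19.5
eef_pos: [515.7, -192.7, 118.3]
tcp_rot: [[-0.209, 0.844, 0.494], [0.978, 0.184, 0.101], [-0.006, 0.504, -0.864]]
ft_force: [0.3, -0.1, 0.3]
opening: 9.8
grip_force: 37.1
```

```bash
python3 -c "
from g import *
m(37,1.7,33);m(37,1.7,40)"; python3 st.py
```

```text
t 19.5 to [ 523.1 -192.2  102.1] shift [  7.5   0.5 -16.2] turn [ 0.01  0.01 -0.01]
t 19.5 to [ 519.7 -192.9  108.1] shift [  4.   -0.3 -10.2] turn [ 0.01  0.01 -0.01]
19.5 track xyz [38.7   2.77 50.75] f [ 0.38 -0.12  0.15] op 9.8 37.066411912674084 tau [-0.08  0.56 -0.05]
```

>>> step_arm:
  deltas: "2 0 -5 0 0 0 1;4 0 -10 0 0 0 1;6 0.3 -13 0 0 0 1;7.5 0.5 -16 0 0.01 0 1;7.5 0.5 -16 0 0.01 0 1"

```text
time_s: 20.0
eef_pos: [523.2, -192.5, 101.0]
tcp_rot: [[-0.209, 0.85, 0.483], [0.978, 0.184, 0.1], [-0.004, 0.493, -0.87]]
ft_force: [-0.3, 0.4, -0.3]
opening: 9.7
grip_force: 37.1
```

>>> step_arm:
  deltas: "0 0 0 0 0 0 1"

```text
time_s: 20.1
eef_pos: [523.2, -192.7, 101.3]
tcp_rot: [[-0.209, 0.85, 0.484], [0.978, 0.183, 0.1], [-0.004, 0.494, -0.869]]
ft_force: [0.5, 0.3, 0.3]
opening: 9.6
grip_force: 37.1
```

```bash
python3 st.py
```

```text
20.1 track xyz [36.64  1.21 32.33] f [ 0.63  0.16 -0.07] op 9.6 37.07953860517591 tau [-0.02  0.53 -0.05]
```

>>> step_arm:
  deltas: "0.8 0.1 -1.5 0 0 0 1;0.8 0.1 -1.5 0 0 0 1"

```text
time_s: 20.3
eef_pos: [523.8, -192.8, 100.7]
tcp_rot: [[-0.208, 0.849, 0.485], [0.978, 0.182, 0.101], [-0.003, 0.495, -0.869]]
ft_force: [-4.7, -0.3, 7.2]
opening: 9.6
grip_force: 38.4
```

>>> step_arm:
  deltas: "0 0 0 0 0 0 0.75;0 0 0 0 0 0 0.58;0 0 0 0 0 0 0.58;0 0 0 0 0 0 0.58"

```text
time_s: 20.7
eef_pos: [524.0, -192.4, 99.8]
tcp_rot: [[-0.209, 0.85, 0.484], [0.978, 0.183, 0.1], [-0.004, 0.494, -0.869]]
ft_force: [-0.7, -0.1, 0.1]
opening: 17.6
grip_force: 0.0
```

```bash
python3 st.py
```

```text
20.7 track xyz [36.57  1.35 30.67] f [-0.56  0.05  0.44] op 17.6 0.015882704174146056 tau [ 0.02  0.5  -0.04]
```

>>> step_arm:
  deltas: "-3 -0.6 5 0 0 0 0.58;-7.4 -1.5 13 0 0 0 0.58;-15 -3 26 0 0 0 0.58;-27 -5.5 48 0 0 0 0.58;-47 -9.5 83 0 0 0 0.58"

```text
time_s: 21.2
eef_pos: [475.6, -201.1, 181.9]
tcp_rot: [[-0.21, 0.852, 0.48], [0.978, 0.184, 0.101], [-0.002, 0.49, -0.872]]
ft_force: [-0.2, 0.8, 1.0]
opening: 18.0
grip_force: 0.0
```

>>> step_arm:
  deltas: "-10 -20 30 0 0 0 1;-10 -50 40 0 0 0 1;-10 -70 40 0 0 0 1"

```text
time_s: 21.5
eef_pos: [467.9, -275.2, 226.9]
tcp_rot: [[-0.207, 0.847, 0.49], [0.978, 0.183, 0.097], [-0.008, 0.5, -0.866]]
ft_force: [1.1, -0.6, -0.2]
opening: -0.0
grip_force: 0.0
```

```bash
python3 st.py; python3 -c "
from g import *
m(92,-79,100);m(92,-79,60)
t=get_image('top');s=get_image('scene');cv2.imwrite('pics/p2t.png',t);cv2.imwrite('pics/p2s.png',s)
def gold(n,im):
  h=cv2.cvtColor(im,cv2.COLOR_BGR2HSV);k=cv2.inRange(h,(12,110,40),(30,255,255));x0,y0,w,hh=(330,220,45,45) if n=='top' else (308,225,40,40)
  N,l,st,c=cv2.connectedComponentsWithStats(k[y0:y0+hh,x0:x0+w]);print(n,[(st[i]+np.array([x0,y0,0,0,0])).tolist() for i in range(1,N) if st[i][4]>5])
gold('top',t);gold('scene',s)
"
```

```text
21.5 track xyz [ 38.   -68.34 176.58] f [ 0.75 -0.78 -0.65] op -0.0 0.0 tau [ 0.    0.58 -0.01]
t 21.5 to [ 553.3 -268.4  187.6] shift [ 85.5   6.8 -39.3] turn [ 0.01  0.   -0.  ]
t 21.5 to [ 572.9 -264.3  153. ] shift [105.   10.8 -74. ] turn [ 0.01  0.   -0.  ]
top [[336, 231, 25, 20, 395]]
scene [[316, 238, 23, 18, 253]]
```

>>> step_arm:
  deltas: "30 2 0 0 0 0 1;60 5 -10 0 0 0 1;85 7 -39 0.01 0 0 1;99 9.5 -64 0.01 0 0 1;99 9.5 -64 0.01 0 0 1"

```text
time_s: 22.1
eef_pos: [564.9, -257.7, 153.8]
tcp_rot: [[-0.214, 0.853, 0.476], [0.977, 0.181, 0.115], [0.012, 0.489, -0.872]]
ft_force: [-0.7, 0.3, -1.0]
opening: 0.1
grip_force: 0.0
```

>>> step_arm:
  deltas: "0 0 0 0 0 0 1;0 0 0 0 0 0 1"

```text
time_s: 22.3
eef_pos: [565.4, -263.3, 160.1]
tcp_rot: [[-0.207, 0.849, 0.485], [0.978, 0.177, 0.108], [0.006, 0.497, -0.868]]
ft_force: [0.1, -0.3, 0.3]
opening: 0.1
grip_force: 0.0
```

```bash
python3 st.py; python3 -c "
from g import *
m(92,-79,48)"
```

```text
22.3 track xyz [ 89.43 -76.49  69.77] f [ 0.23 -0.37  0.25] op 0.1 0.0 tau [ 0.01  0.54 -0.03]
t 22.3 to [ 578.8 -263.1  142.6] shift [ 13.3   0.2 -17.6] turn [-0.01 -0.   -0.01]
```

>>> step_arm:
  deltas: "6 0 -8 -0.01 0 0 1;12.5 0 -16 -0.01 0 0 1;15 0.5 -20 -0.01 0 0 1;17 0.8 -24 -0.01 0 0 1;18.7 1.3 -27 -0.01 0 0 1"

```text
time_s: 22.8
eef_pos: [586.3, -261.6, 133.0]
tcp_rot: [[-0.208, 0.848, 0.487], [0.978, 0.183, 0.099], [-0.005, 0.497, -0.868]]
ft_force: [-0.1, 0.4, 4.8]
opening: -0.1
grip_force: 2.5
```

```bash
python3 st.py
```

```text
22.8 track xyz [ 93.86 -79.06  35.92] f [2.34 0.46 4.17] op -0.1 2.4786673608468845 tau [-0.06 -0.16  0.02]
```

Pressed 12 mm with 4 N; hold briefly, then lift and look.

>>> step_arm:
  deltas: "0 0 0 0 0 0 1;0.5 0 -1 0 0 0 1;0.5 0 -1 0 0 0 1;0.5 0 -1 0 0 0 1"

```text
time_s: 23.2
eef_pos: [586.6, -261.5, 132.4]
tcp_rot: [[-0.209, 0.848, 0.487], [0.978, 0.183, 0.1], [-0.005, 0.497, -0.868]]
ft_force: [0.1, 0.2, 6.2]
opening: -0.1
grip_force: 2.6
```

>>> step_arm:
  deltas: "-10 -3 16 0 0 0 1;-25 -15 45 0 0 0 1;-40 -50 80 0 0 0 1;-50 -90 100 0 0 0 1;-60 -130 110 0 0 0 1"

```text
time_s: 23.7
eef_pos: [524.9, -392.6, 243.1]
tcp_rot: [[-0.21, 0.848, 0.486], [0.978, 0.185, 0.099], [-0.006, 0.496, -0.868]]
ft_force: [0.1, -1.4, 0.4]
opening: -0.2
grip_force: 0.0
```

```bash
python3 st.py; python3 -c "
from g import *
t=get_image('top');s=get_image('scene');cv2.imwrite('pics/ft.png',t)
k=21
for n in('top','scene'):
  print(n,[proj(n,trk(p,X))[0].round(1).tolist() for X in[(k+30,22,105),(k+30,-22,105),(k+42,22,71),(k+42,-22,71),(k,33,68),(k,-33,68)]])
pair('pics/fin.png',crop(t,320,190,66,80,6),crop(s,300,185,66,95,6))"
```

```text
23.7 track xyz [  73.87 -194.89  174.6 ] f [ 0.05 -1.42  0.38] op -0.2 0.0 tau [-0.05  0.54  0.01]
top [[345.0, 241.4], [361.5, 237.5], [341.3, 232.3], [357.4, 228.6], [339.5, 247.1], [363.3, 241.5]]
scene [[319.9, 218.6], [336.1, 222.4], [323.6, 221.6], [339.5, 225.4], [314.3, 234.7], [338.2, 240.7]]
```

View pics/fin.png

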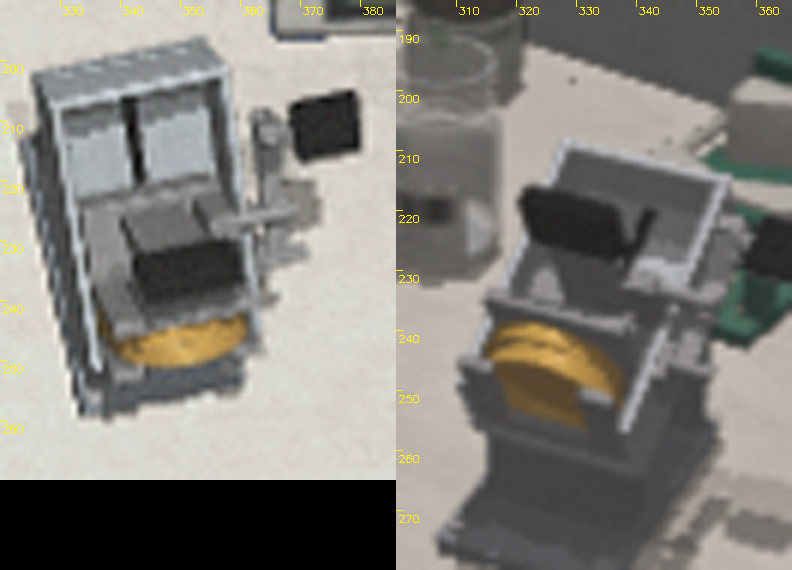

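>>> step_arm:
  deltas: "0 0 0 0 0 0 1;0 0 0 0 0 0 1;0 0 0 0 0 0 1"

```text
time_s: 24.1
eef_pos: [525.5, -388.5, 239.3]
tcp_rot: [[-0.212, 0.85, 0.482], [0.977, 0.185, 0.104], [-0.001, 0.493, -0.87]]
ft_force: [-0.3, 0.3, 0.4]
opening: -0.1
grip_force: 0.0
```

```bash
python3 -c "
from plant import manip
print(manip.job_done())"
```

```text
the job is handed in; nothing more can be done
None
```

The magazine is loaded and handed in at about 24 s: the catch held the follower, both gold caps went in, and pressing the pad closed it on them; the last picture shows them flush against the stop at about the expected 21 mm gap.

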